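# Close a bench gauge on an offcut with its thumbwheel

## Task

Two bench gauges of the same kind are screwed to the worktop, and one of them has a wooden offcut lying between its sliding jaw and its fixed fence. Roll the thumbwheel of that gauge with a fingertip until the jaw has closed on the offcut and the offcut sits against the fence. Move the jaw only by the wheel: do not touch the jaw or the offcut, and leave the jaw of the other, empty gauge where it is.

Things in the scene. Friction and masses are not known exactly. Their poses are not given: they have to be found in the camera images.
- thumbwheel (a point): Crown of the dark ribbed steel wheel of the gauge with the offcut, 13 mm proud of its grey housing (top z = 62 mm, 62 x 100 mm), 75 mm above the worktop. Radius 28, width 16 mm, axle along x; ribs 3 mm. y points along the gauge to its fence, z up. Stroking the top to +y closes the jaw 1:1, 25 to 40 mm a stroke, about 2 N. Sprung head yields 7 mm at 3 to 7 N: stroke 3 to 5 mm below the crown.
- jaw: Sliding steel jaw of that gauge, 70 (x) x 12 (y) x 28 mm high, on the 12 mm thick plywood bed between housing and fence; stays where left. Origin: middle of its face to the fence, 3 mm over the bed; axes as the thumbwheel's. Measured along y from the crown it starts 85 to 103 mm away; closed on the offcut against the fence, 130 mm. When tight, the wheel slips on its clutch at 5 N.
- offcut: Plain loose wooden block lying flat on that gauge's bed between jaw and aluminium fence block: 50 mm along the gauge, 75 mm across it, 25 mm high. Origin: centre of its underside; its x axis lies along the gauge. It starts up to 5 mm short of the fence face, which is 180 mm from the crown along y; against the fence its origin is 155 mm from the crown.
- spare_jaw: Sliding jaw of the other gauge, which is just like the first but has nothing lying in it. Both gauges (bed 128 x 256 mm) are fixed to the worktop. It must stay where it is. Origin and axes as for the jaw.

How it is judged:
By the outcome, as a careful person would: the job done as asked, in the order asked, and still so for the second after the job is handed in, with the robot touching nothing.
It also fails if it takes over 29 s, if anything falls off the work surface, if the arm or the gripper's body presses on something with over 40 N, if the wrist force passes 120 N, or if a joint passes its speed limit or range.

## Robot

A 6-joint arm with a two-finger parallel gripper is mounted at the origin on a cart in front of the work surface, level with it; the furniture and walls round the work are solid. World frame = base frame: x ahead of the robot, y to its left, z up, the work surface at z = 0. Lengths are in m, angles in degrees, forces in N, time in s.
With the tool pointing down it reaches from about 0.425 to 0.95 m from the base axis. Payload 3.5 kg.
Tool frame: the origin (TCP) lies at the very end of the fingers, on their centre line; the grasp point (between the pads) lies 19 mm behind it; z points along the fingers, y is the line along which they close (so a half turn about z gives the same grasp; the last joint's range is limited). The gripper opens to 85 mm and grips with 20 to 120 N. Pads are 22 mm wide; open, the fingers measure 114 mm over their backs; the gripper's body (76 mm by 85 mm) begins 54 mm behind the grasp point. The pads swing forward as they close: fully open they stand 13 mm farther back than shut.
Start: joints at [59.817, 16.404, 90.338, -0, 73.258, -8.594], TCP at [0.248, 0.628, 0.231] pointing down, gripper open.
Joint ranges: [-158.93, 158.93], [-51.34, 127.21], [12.03, 142.37], [-87.48, 267.48], [13.55, 161.25], [-162.69, 162.69]. Speed limits (degrees/s): [159.86, 159.86, 180, 180, 180, 180].

## Interface

Orientations are given as [roll, pitch, yaw] about the fixed x, y, z axes, in that order (R = Rz(yaw) Ry(pitch) Rx(roll)).
In Python, from plant import arm gives the robot as it stands.
- The arm moves only by the tool arm_command, never from a script. Its argument "moves" is a list of rows, each a list of 7 numbers: the turn, a rotation vector about the tool's x, y, z in rad, then the shift along the tool's x, y, z in cm, then the finger opening in cm, from 0 to 8.54. In form: [[wx, wy, wz, dx, dy, dz, jaw], ...]. A call has 1 to 12 rows; each row is the pose to reach, as a shift and turn from the pose commanded when the call began, along the tool's axes at that moment; what a row does not reach only later rows make up. A row lasts 1/12 s, in which the tool goes at most 41.7 mm and 7.16 degrees, less where a joint would pass 70% of its speed; a pose out of reach is approached as far as the arm can. A call with a gripper value outside its range is refused whole. The fingers move at their own pace and stop on an object; "force" is the grip in N (left out, the last holds). Time passes only in rows, so rows that repeat a pose let the fingers close. It gives the time, the measured TCP pose, the force, the opening and the grip force at its end, in the units of the state.
- arm.sense(): the state, without advancing time (a new reading comes with each control period).
- arm.read_camera(name): name is "side" or "top"; returns a dict with "image" (384x512x3 uint8, red, green, blue), "fx", "fy", "cx", "cy" (pixels), "eye" and "orientation" of the camera in the world. Camera axes: x right, y up, looking along -z (the intrinsics and any distortion apply to the point x, -y, -z); pixel columns grow to the right and rows downward; lengths in m; the calibration is good to about 2 mm. A picture is of the moment at which its call begins. There is no depth.
- arm.hand_in(): hands the job in; it is judged then, once.
The state is a dict: "clock": time; "joint_positions": joint angles; "qd": joint speeds; "joint_torque": joint torques, N m; "ee_pos": TCP position; "orientation": TCP orientation; "wrist_force": force on the tool from outside, world axes, zero at the start; "ft_torque": the same for the moment, N m; "opening": finger opening in m; "finger_force": force on a finger pad.
Only numpy, scipy, OpenCV 4.12 (cv2) and the standard library are available. Lean on these libraries where they do the work, as an engineer would, in place of code of your own. Each camera call takes 0.05 s, during which the arm holds its last target. There are 200 camera calls.

## Working session

There is one attempt and no reset: what is moved stays moved. The work goes in short steps, Python scripts to look and compute and a tool call to move; the robot and the scene stay as the last step left them, time stands still between calls to the robot, and variables do not carry over. Pictures are saved under pics/ and viewed, at most 10 in all, crops included, and the job is handed in when it is done.

Besides the shell and the picture viewer there is one more tool, called after "Emit:" by a JSON object that holds its "api" and its "payload", one argument or row to a line. arm_command: Moves the arm, as the interface text tells. Its arguments: {"type":"object","properties":{"moves":{"type":"array"},"force":{"type":"number"}},"required":["moves"]}

```bash
mkdir -p pics; ls
cat > h.py <<'E'
import numpy as np, cv2
from plant import arm
from scipy.spatial.transform import Rotation as R
def rot(o):
    o=np.array(o,float)
    if o.shape==(3,3): return o
    if o.size==4: return R.from_quat(o).as_matrix()
    return R.from_euler('xyz',o,degrees=True).as_matrix()
def ray(c,u,v):
    d=np.array([(u-c['cx'])/c['fx'],-(v-c['cy'])/c['fy'],-1.])
    return np.array(c['eye']),rot(c['orientation'])@d
def onz(c,u,v,z):
    e,d=ray(c,u,v); return e+d*(z-e[2])/d[2]
def proj(c,p):
    q=rot(c['orientation']).T@(np.array(p)-np.array(c['eye']))
    return c['cx']+c['fx']*q[0]/-q[2], c['cy']-c['fy']*q[1]/-q[2]
def snap(n,f):
    c=arm.read_camera(n); cv2.imwrite('pics/'+f,c['image'][:,:,::-1]); return c
E
python3 - <<'E'
from h import *
for n in('top','side'):
    c=snap(n,n+'0.png'); print({k:v for k,v in c.items() if k!='image'})
print(arm.sense())
E
```

```text
pics
{'fx': 431.8271367233653, 'fy': 431.8271367233653, 'cx': 250.70537275760068, 'cy': 191.82689702844667, 'eye': array([0.42307355, 0.00885781, 1.0620456 ]), 'orientation': array([  9.0817054 ,  -0.12282735, -90.36959126])}
{'fx': 485.04262237691455, 'fy': 485.04262237691455, 'cx': 252.84810383918773, 'cy': 194.89927932400855, 'eye': array([ 0.52604561, -1.10508211,  0.55331727]), 'orientation': array([67.63039398, -0.86055565, -0.90429197])}
{'clock': 0.1, 'joint_positions': array([ 5.98157711e+01,  1.64505576e+01,  9.04167752e+01, -1.41071610e-03,
        7.32602696e+01, -8.59529414e+00]), 'qd': array([-0.06346637, -0.10628154, -0.20277844,  0.07134943, -0.03311662,
       -0.02884585]), 'joint_torque': array([ 1.82528613e-03, -4.07291222e+01, -2.93700564e+01, -1.00761213e-04,
        3.37163343e-03, -8.09041069e-06]), 'ee_pos': array([0.24803599, 0.62711015, 0.23003774]), 'orientation': array([-1.79873629e+02, -1.77358313e-02,  1.58411453e+02]), 'wrist_force': array([ 0.17225179, -0.24706853, -0.90206307]), 'ft_torque': array([ 0.01960204, -0.02937112, -0.00185614]), 'finger_force': 0.0, 'opening': 0.08532714333210317}
```

View pics/top0.png

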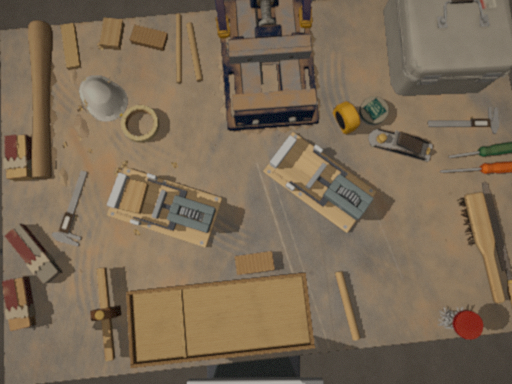

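View pics/side0.png

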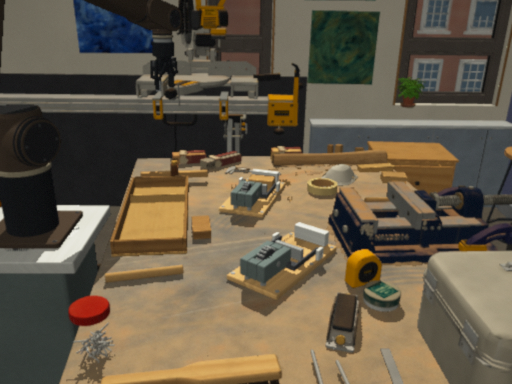

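The top view shows two gauges, at about (165,207) and (320,182), with light fences at their left ends and a grey housing with a wheel at the right ends. I'll enlarge both.

Run:
```python
import cv2,numpy as np
a=cv2.imread('pics/top0.png')
f=lambda x0,y0:cv2.resize(a[y0:y0+120,x0:x0+130],None,fx=6,fy=5*1.2,interpolation=cv2.INTER_CUBIC)
A=cv2.resize(a[155:255,98:231],(798,600),interpolation=cv2.INTER_CUBIC);cv2.imwrite('pics/A.png',A)
B=cv2.resize(a[125:240,255:385],(678,600),interpolation=cv2.INTER_CUBIC);cv2.imwrite('pics/B.png',B)
```

```text
(no output)
```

View pics/A.png

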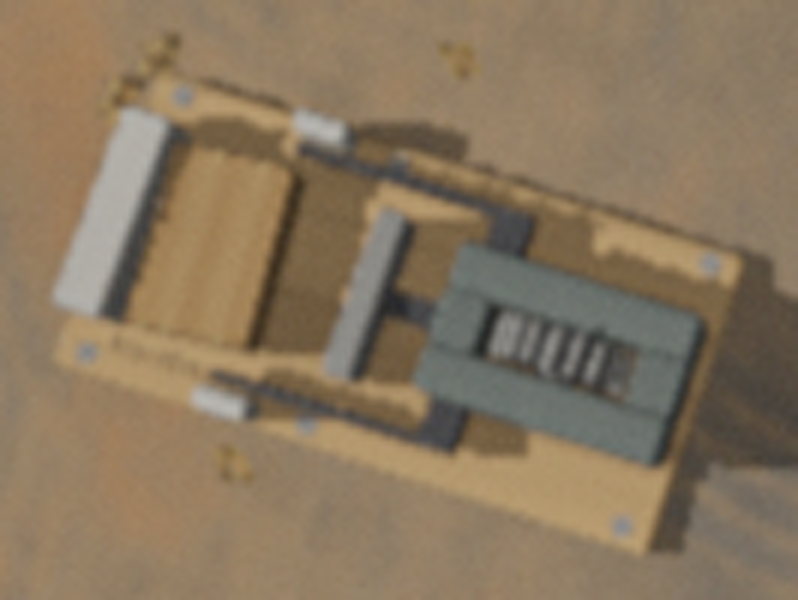

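View pics/B.png

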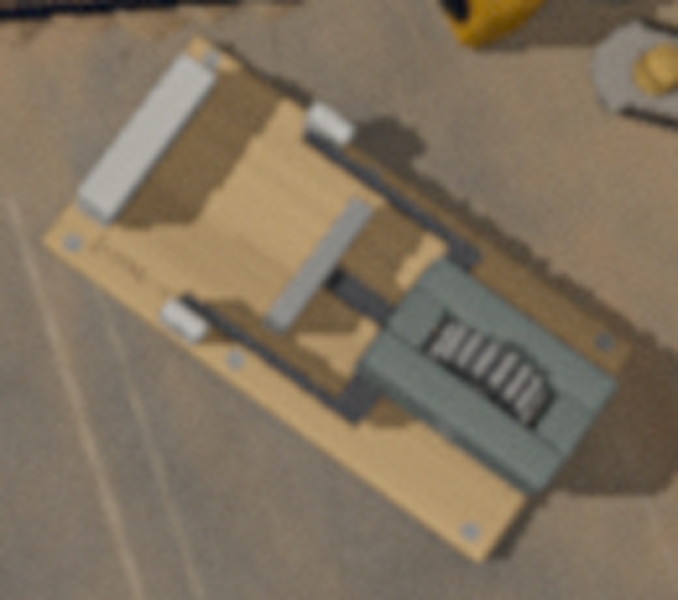

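Crop A (the left gauge) holds the offcut at crop (215,250), with the jaw at (368,295), the housing centred at (560,354) and the wheel slot at (562,348). B is the empty gauge. Next I'll measure A.

```bash
cat >> h.py <<'E'
def pt(c,p,z): return onz(c,98+(p[0]+.5)/6-.5,155+(p[1]+.5)/6-.5,z)
E
python3 - <<'E'
from h import *
c=arm.read_camera('top'); np.set_printoptions(precision=4,suppress=True)
H=[pt(c,p,.062) for p in[(468,243),(703,318),(655,465),(415,388)]]
B=[pt(c,p,.012) for p in[(160,78),(742,255),(645,553),(60,355)]]
d=lambda a,b:np.linalg.norm(a-b)
for Q in(H,B):
    print([round(d(Q[i],Q[(i+1)%4]),4) for i in range(4)],np.mean(Q,0))
    print('dir',[np.degrees(np.arctan2(*(b-a)[1::-1])) for a,b in((Q[1],Q[0]),(Q[2],Q[3]))],'x',[np.degrees(np.arctan2(*(b-a)[1::-1])) for a,b in((Q[3],Q[0]),(Q[2],Q[1]))])
hc=np.mean(H,0);y=(H[0]+H[3]-H[1]-H[2]);y=np.mean(B[:1]+B[3:],0)-np.mean(B[1:3],0);y/=np.linalg.norm(y)
print('y',y)
# jaw top z=.043 front edge (left), fence top?, offcut top z=.037
for n,p,z in(('jawfront top',(357,292),.043),('offcut near',(272,262),.037),('offcut far',(168,238),.037),('wheel',(562,348),.075)):
    q=pt(c,p,z);print(n,q,(q-hc)@y)
s=arm.read_camera('side');print('side proj crown',proj(s,[*hc[:2],.075]))
E
```

```text
[np.float64(0.0967), np.float64(0.0597), np.float64(0.0979), np.float64(0.0598)] [0.5329 0.145  0.062 ]
dir [np.float64(71.89774597591496), np.float64(71.96760829982476)] x [np.float64(-18.826022235455344), np.float64(-17.650234771591684)]
[np.float64(0.2527), np.float64(0.1269), np.float64(0.2523), np.float64(0.1205)] [0.5571 0.2172 0.012 ]
dir [np.float64(72.61100125774877), np.float64(71.15784145047199)] x [np.float64(-17.426844229819547), np.float64(-17.65603750942669)]
y [0.3109 0.9504 0.    ]
jawfront top [0.5598 0.2285 0.043 ] 0.08768629081717569
offcut near [0.5729 0.2641 0.037 ] 0.12556502486838841
offcut far [0.5829 0.306  0.037 ] 0.16848415081304183
wheel [0.5334 0.1426 0.075 ] -0.002182042243820336
side proj crown (np.float64(245.566228327659), np.float64(182.69739141127343))
```

```bash
cat >> h.py <<'E'
C=np.array([.533,.144,.075]); YAW=162.; G=R.from_euler('z',72-90,degrees=True).as_matrix()  # gauge axes
def delta(gx,gy,z):
    """move to gauge offset from crown (m), world z"""
    s=arm.sense(); T=R.from_euler('xyz',s['orientation'],degrees=True)
    p=C+G@[gx,gy,0]; p[2]=z
    D=R.from_euler('xyz',[180,0,YAW],degrees=True)
    print('rotvec',np.round((T.inv()*D).as_rotvec(),3),'cm',np.round(T.inv().apply(p-s['ee_pos'])*100,2),'clock',s['clock'],'gauge xyz mm',np.round((G.T@(s['ee_pos']-C))*1000,1),'F',np.round(s['wrist_force'],1))
E
python3 -c "
from h import *
delta(0,-.014,.13)"
```

```text
rotvec [-0.002 -0.    -0.063] cm [-44.36 -35.84  10.09] clock 0.2 gauge xyz mm [-420.3  371.6  155.4] F [ 0.5  0.4 -1.4]
```

Emit:
{"api": "arm_command", "payload": {
  "moves": [
    [0,0,-0.01,-2,-1.6,0,0],
    [0,0,-0.01,-5,-4,0,0],
    [0,0,-0.02,-8,-6.4,0,0],
    [0,0,-0.02,-11,-8.8,0,0],
    [0,0,-0.03,-14,-11.2,0,0],
    [0,0,-0.03,-17,-13.6,0,0],
    [0,0,-0.04,-20,-16,0,0],
    [0,0,-0.04,-23,-18.5,0,0],
    [0,0,-0.05,-26,-21,0,0],
    [0,0,-0.05,-29,-23.3,1,0],
    [0,0,-0.06,-31,-25,2,0],
    [0,0,-0.063,-32,-25.8,2,0]
  ]
}}

```text
clock: 1.2
ee_pos: [0.4511, 0.2667, 0.2091]
orientation: [-179.8, -0.1, 161.9]
wrist_force: [-0.2, -0.8, -0.7]
opening: 0.0
finger_force: 0.0
```

```bash
python3 -c "
from h import *
delta(0,-.014,.11)"
```

```text
rotvec [-0.003 -0.002 -0.002] cm [-11.63 -10.48   9.91] clock 1.2 gauge xyz mm [-115.8   91.4  134.1] F [-0.2 -0.8 -0.7]
```

Emit:
{"api": "arm_command", "payload": {
  "moves": [
    [0,0,0,-2,-1.8,1,0],
    [0,0,0,-4.5,-4,2.5,0],
    [0,0,0,-7,-6.3,4.5,0],
    [0,0,0,-9.3,-8.4,6.5,0],
    [0,0,0,-11,-10,8.5,0],
    [0,0,0,-11.6,-10.5,9.8,0],
    [0,0,0,-11.6,-10.5,9.8,0],
    [0,0,0,-11.6,-10.5,9.8,0]
  ]
}}

```text
clock: 1.87
ee_pos: [0.5281, 0.1345, 0.1126]
orientation: [-180.0, -0.1, 162.0]
wrist_force: [0.0, 0.1, 0.7]
opening: -0.0001
finger_force: 0.0
```

Run:
```python
from h import *
delta(0,-.014,.071)
t=snap('top','t1.png');s=snap('side','s1.png')
a=cv2.resize(t['image'][150:250,100:230,::-1],(520,400),interpolation=2)
x,y=map(int,proj(s,C)); print('crown side crop',x,y)
b=cv2.resize(s['image'][120:235,200:310,::-1],(0,0),fx=3.48,fy=3.48,interpolation=2)[:400,:280]
b=cv2.resize(s['image'][130:230,215:285,::-1],(280,400),interpolation=2)
cv2.imwrite('pics/c1.png',np.hstack([a,b]))
```

```text
rotvec [-0.    -0.002 -0.   ] cm [-0.18 -0.35  4.16] clock 1.8667 gauge xyz mm [ -1.7 -10.5  37.6] F [0.  0.1 0.7]
crown side crop 245 182
```

View pics/c1.png

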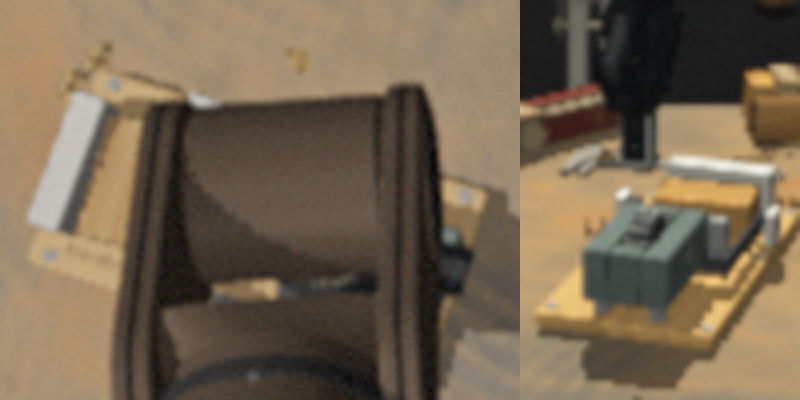

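The side crop puts the wheel crown at full-image (247,183), against a predicted (245.6,182.7), with the closed fingertip just above it. Now I'll press down behind the crown and make the first stroke.

Emit:
{"api": "arm_command", "payload": {
  "moves": [
    [0,0,0,-0.1,-0.4,1.0,0],
    [0,0,0,-0.1,-0.4,2.2,0],
    [0,0,0,-0.1,-0.4,3.2,0],
    [0,0,0,-0.1,-0.4,3.8,0],
    [0,0,0,-0.1,-0.4,4.1,0],
    [0,0,0,-0.1,-0.4,4.1,0],
    [0,0,0,-0.1,-0.4,4.1,0]
  ]
}}

```text
clock: 2.55
ee_pos: [0.5285, 0.1303, 0.0721]
orientation: [-180.0, -0.0, 162.0]
wrist_force: [0.8, -0.0, 1.4]
opening: -0.0
finger_force: 0.0
```

```bash
python3 -c "
from h import *
delta(0,.018,.071)"
```

```text
rotvec [-0. -0.  0.] cm [-0.    3.24  0.11] clock 2.55 gauge xyz mm [ -0.  -14.4  -2.9] F [ 0.8 -0.   1.4]
```

Emit:
{"api": "arm_command", "payload": {
  "moves": [
    [0,0,0,0,0.2,0.1,0],
    [0,0,0,0,0.5,0.1,0],
    [0,0,0,0,0.9,0.1,0],
    [0,0,0,0,1.3,0.1,0],
    [0,0,0,0,1.7,0.1,0],
    [0,0,0,0,2.1,0.1,0]
  ]
}}

```text
clock: 3.05
ee_pos: [0.5359, 0.1508, 0.0722]
orientation: [180.0, 0.1, 162.0]
wrist_force: [-1.3, -0.5, 5.0]
opening: -0.0002
finger_force: 2.4
```

Emit:
{"api": "arm_command", "payload": {
  "moves": [
    [0,0,0,0,0.4,0,0],
    [0,0,0,0,0.8,0,0],
    [0,0,0,0,1.1,0,0],
    [0,0,0,0,1.1,0,0]
  ]
}}

```text
clock: 3.38
ee_pos: [0.5393, 0.1616, 0.0715]
orientation: [179.9, 0.1, 162.0]
wrist_force: [0.9, 2.3, 2.7]
opening: 0.0001
finger_force: 1.3
```

Run:
```python
from h import *
delta(0,-.014,.071)
s=snap('side','s2.png')
for g in(.088,.130):
  p=C+G@[.035,g,0];p[2]=.043;print('jaw front corner at',g,proj(s,p))
cv2.imwrite('pics/c2.png',cv2.resize(s['image'][160:230,215:295,::-1],(640,560),interpolation=2))
```

```text
rotvec [0.002 0.002 0.001] cm [ 0.06 -3.27  0.05] clock 3.3833 gauge xyz mm [ 0.6 18.7 -3.5] F [0.9 2.3 2.7]
jaw front corner at 0.088 (np.float64(266.1541362542756), np.float64(184.31243797616443))
jaw front corner at 0.13 (np.float64(269.9295446970789), np.float64(179.54697785470154))
```

View pics/c2.png

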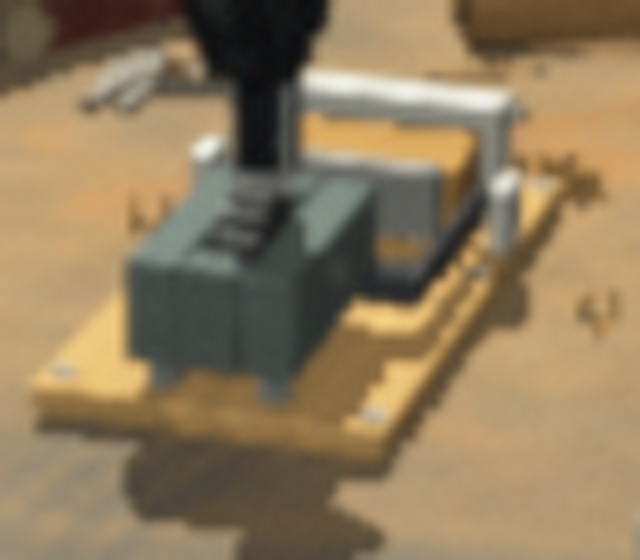

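The jaw has moved: its top corner is at about (270,180.5), so around 120 mm of the 130 mm needed. I'll lift, return and stroke again.

Emit:
{"api": "arm_command", "payload": {
  "moves": [
    [0,0,0,0,0,-1.0,0],
    [0,0,0,0,0,-2.0,0],
    [0,0,0,0,-1.2,-2.5,0],
    [0,0,0,0,-2.5,-2.5,0],
    [0,0,0,0,-3.4,-2.2,0],
    [0,0,0,0,-3.4,-1.0,0],
    [0,0,0,0,-3.4,-0.3,0],
    [0,0,0,0,-3.4,0.1,0],
    [0,0,0,0,-3.4,0.1,0],
    [0,0,0,0,-3.4,0.1,0]
  ]
}}

```text
clock: 4.27
ee_pos: [0.5266, 0.1278, 0.0695]
orientation: [-179.8, -0.2, 162.1]
wrist_force: [-3.2, -3.6, 2.3]
opening: -0.0003
finger_force: 2.2
```

Emit:
{"api": "arm_command", "payload": {
  "moves": [
    [0,0,0,0,0.2,0.1,0],
    [0,0,0,0,0.5,0.1,0],
    [0,0,0,0,0.8,0.1,0],
    [0,0,0,0,1.1,0.1,0],
    [0,0,0,0,1.4,0.1,0],
    [0,0,0,0,1.7,0.1,0]
  ]
}}

```text
clock: 4.77
ee_pos: [0.5323, 0.1441, 0.07]
orientation: [-179.8, -0.2, 162.1]
wrist_force: [-6.3, -4.4, 8.4]
opening: 0.0002
finger_force: 4.8
```

Emit:
{"api": "arm_command", "payload": {
  "moves": [
    [0,0,0,0,0.3,0,0],
    [0,0,0,0,0.6,0,0],
    [0,0,0,0,0.9,0,0],
    [0,0,0,0,1.2,0,0],
    [0,0,0,0,1.5,0,0],
    [0,0,0,0,1.5,0,0]
  ]
}}

```text
clock: 5.27
ee_pos: [0.5377, 0.1595, 0.0702]
orientation: [-180.0, -0.1, 162.1]
wrist_force: [-3.7, -1.3, 5.4]
opening: -0.0001
finger_force: 3.1
```

Run:
```python
from h import *
delta(0,-.014,.071)
```

```text
rotvec [-0.    -0.002  0.001] cm [-0.03 -3.02 -0.08] clock 5.2667 gauge xyz mm [-0.4 16.2 -4.8] F [-3.7 -1.3  5.4]
```

One more stroke to make sure it's tight, then I'll retreat up and away so the top camera has a clear view.

Emit:
{"api": "arm_command", "payload": {
  "moves": [
    [0,0,0,0,0,-1.0,0],
    [0,0,0,0,0,-2.0,0],
    [0,0,0,0,-1.2,-2.5,0],
    [0,0,0,0,-2.5,-2.5,0],
    [0,0,0,0,-3.1,-2.2,0],
    [0,0,0,0,-3.1,-1.0,0],
    [0,0,0,0,-3.1,-0.3,0],
    [0,0,0,0,-3.1,-0.1,0],
    [0,0,0,0,-3.1,-0.1,0]
  ]
}}

```text
clock: 6.02
ee_pos: [0.5272, 0.1287, 0.0689]
orientation: [-179.9, -0.2, 162.0]
wrist_force: [-2.6, -2.2, 3.5]
opening: 0.0
finger_force: 1.7
```

Emit:
{"api": "arm_command", "payload": {
  "moves": [
    [0,0,0,0,0.3,0,0],
    [0,0,0,0,0.6,0,0],
    [0,0,0,0,0.9,0,0],
    [0,0,0,0,1.2,0,0],
    [0,0,0,0,1.5,0,0],
    [0,0,0,0,1.8,0,0]
  ]
}}

```text
clock: 6.52
ee_pos: [0.5338, 0.1458, 0.0713]
orientation: [-179.8, -0.0, 162.1]
wrist_force: [-3.4, -4.8, 8.1]
opening: 0.0004
finger_force: 3.7
```

Emit:
{"api": "arm_command", "payload": {
  "moves": [
    [0,0,0,0,0.4,0,0],
    [0,0,0,0,0.8,0,0],
    [0,0,0,0,1.1,0,0],
    [0,0,0,0,1.1,-1,0],
    [0,0,0,0,1.1,-3,0],
    [0,0,0,0,1.1,-6,0],
    [0,0,0,2,1.1,-9,0],
    [0,0,0,2,1.1,-12,0]
  ]
}}

```text
clock: 7.18
ee_pos: [0.516, 0.1644, 0.1912]
orientation: [180.0, -0.2, 162.1]
wrist_force: [1.0, 0.9, -0.4]
opening: -0.0004
finger_force: 0.0
```

Emit:
{"api": "arm_command", "payload": {
  "moves": [
    [0,0,0,2,2,-1,0],
    [0,0,0,4.5,4.5,-1,0],
    [0,0,0,7,7,-1,0],
    [0,0,0,9.5,9.5,-1,0],
    [0,0,0,12,12,-1,0],
    [0,0,0,14.5,14.5,-1,0],
    [0,0,0,17,17,-1,0],
    [0,0,0,19.5,19.5,-1,0],
    [0,0,0,22,22,-1,0],
    [0,0,0,24.5,24.5,-1,0],
    [0,0,0,27,27,-1,0],
    [0,0,0,27,27,-1,0]
  ]
}}

```text
clock: 8.18
ee_pos: [0.3411, 0.5082, 0.2009]
orientation: [179.8, -0.1, 162.3]
wrist_force: [0.4, -0.1, 1.0]
opening: -0.0001
finger_force: 0.0
```

Run:
```python
from h import *
delta(0,-.014,.071)
t=snap('top','t3.png')
cv2.imwrite('pics/A3.png',cv2.resize(t['image'][155:255,98:231,::-1],(798,600),interpolation=cv2.INTER_CUBIC))
a=cv2.imread('pics/t3.png')[125:240,255:385];b=cv2.imread('pics/top0.png')[125:240,255:385]
print('spare diff',np.abs(a.astype(int)-b).mean(), np.abs(a.astype(int)-b)[30:70,40:80].mean())
```

```text
rotvec [ 0.004 -0.002  0.006] cm [-29.36 -30.33  12.82] clock 8.1833 gauge xyz mm [-295.   287.1  125.9] F [ 0.4 -0.1  1. ]
spare diff 1.9914827201783722 1.985
```

View pics/A3.png

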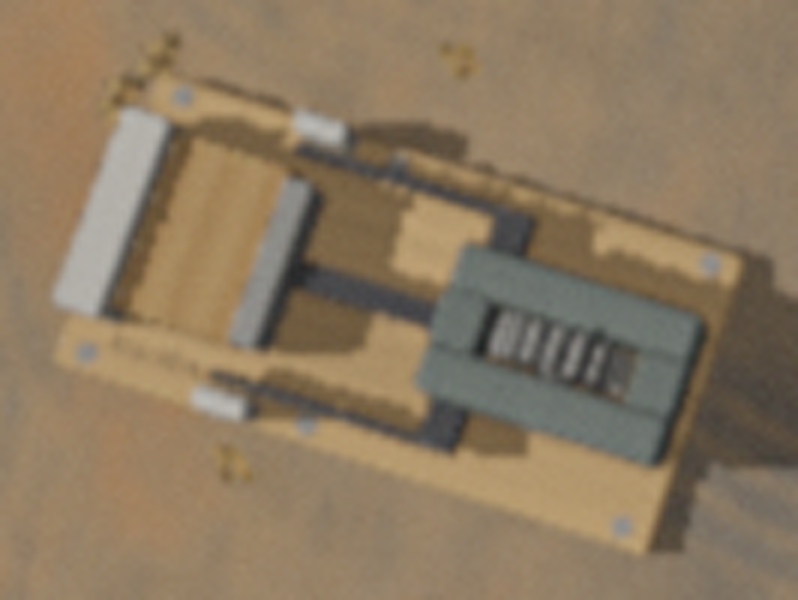

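Run:
```python
from h import *
c=arm.read_camera('top')
g=lambda im:im
ims=[cv2.imread('pics/top0.png'),c['image'][:,:,::-1]]
# profile of colour along gauge y at offcut/jaw-top height, averaged over x +-20 mm
ys=np.arange(.07,.20,.0005)
for im,z in((ims[0],.043),(ims[1],.043),(ims[0],.037),(ims[1],.037)):
    prof=[]
    for y in ys:
        a=[]
        for x in np.arange(-.025,.0251,.0025):
            p=C+G@[x,y,0];p[2]=z;u,v=proj(c,p)
            a.append(cv2.getRectSubPix(im.astype(np.float32),(1,1),(float(u),float(v)))[0,0])
        prof.append(np.mean(a,0))
    P=np.array(prof);s=P[:,2]-P[:,0]  # red-blue: wood high, steel low
    d=np.gradient(cv2.GaussianBlur(s.reshape(-1,1),(1,7),1.5).ravel())
    k=[i for i in range(2,len(d)-2) if abs(d[i])==max(abs(d[i-2:i+3])) and abs(d[i])>.9]
    print('z',z,[(round(ys[i]*1000,1),round(d[i],1)) for i in k])
```

```text
z 0.043 [(np.float64(75.0), np.float32(-3.7)), (np.float64(92.0), np.float32(4.3)), (np.float64(120.0), np.float32(-1.6)), (np.float64(126.5), np.float32(3.5)), (np.float64(175.0), np.float32(-4.8))]
z 0.043 [(np.float64(80.0), np.float32(-1.2)), (np.float64(113.5), np.float32(-3.7)), (np.float64(131.5), np.float32(6.8)), (np.float64(172.5), np.float32(-2.1)), (np.float64(180.0), np.float32(-4.6))]
z 0.037 [(np.float64(76.5), np.float32(-3.7)), (np.float64(93.5), np.float32(4.2)), (np.float64(121.5), np.float32(-1.6)), (np.float64(128.0), np.float32(3.5)), (np.float64(177.0), np.float32(-4.8))]
z 0.037 [(np.float64(81.5), np.float32(-1.2)), (np.float64(115.0), np.float32(-3.7)), (np.float64(133.5), np.float32(6.8)), (np.float64(174.5), np.float32(-2.1)), (np.float64(182.0), np.float32(-4.6))]
```

The jaw is now at 131.5 mm and the offcut's far edge at 182 mm, so the gap matches the 50 mm block. The offcut has moved 5 mm to the fence. Both readings sit 1.5–2 mm high, which fits the calibration error. The spare gauge is unchanged and the arm is clear of everything.

```bash
python3 -c "
from plant import arm
print(arm.hand_in())"
```

```text
the job is handed in; nothing more can be done
None
```

The job is handed in: three strokes of the thumbwheel closed the jaw on the offcut against the fence at about 8 s of the 29 s limit, without touching the jaw or offcut, and the spare gauge's jaw showed no change.

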